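Swap the parts cups in their rests and nest the twins

TASK

At the bicycle bench the square parts cup is standing in the rest with the round recess, and a round tapered cup in the rest with the square recess: swap them, so each stands upright in the recess of its own shape, using a free spot on the way. Nest the other tapered round cup upright inside its twin in the round recess, and lay the flat patch-kit tin lid up in the oblong recess, along it. The straight-sided round cup does not nest: leave it standing where it is, and keep all the cups upright throughout.

Things in the scene. Friction and masses are not known exactly. Their poses are not given: they have to be found in the camera images.
- round_cup_a: tapered round open steel cup, 60 mm high; straight rim band 60 mm across over its top 11 mm (mouth 55 mm inside), narrowing to 38 mm at its base; inner floor 22 mm above its underside, so a nested twin stands 22 mm higher. Origin: centre of underside; z up. This one starts in the square recess. The two tapered cups are identical and may trade roles.
- round_cup_b: tapered round open steel cup, 60 mm high; straight rim band 60 mm across over its top 11 mm (mouth 55 mm inside), narrowing to 38 mm at its base; inner floor 22 mm above its underside, so a nested twin stands 22 mm higher. Origin: centre of underside; z up. This one starts by itself on the bench.
- square_cup: square open steel parts cup, 60 mm high: body 42 x 42 mm, with a rim band 50 x 50 mm over its top 12 mm; starts in the round recess. Origin: centre of its underside; z up, x and y square to its sides.
- patch_tin: flat closed oblong aluminium patch-kit tin, 47 mm (its x) by 85 mm (its y), 34 mm high, lying on the bench with its lid up. Origin: centre of its underside; z up.
- straight_cup: straight-sided round open steel cup, 66 mm in diameter all the way up, 72 mm high, standing alone on the bench; it nests with nothing and must stay. Origin: centre of its underside; z up.
- round_rest: flat plywood rest, 100 x 100 mm, 14 mm high, with a round recess 76 mm in diameter in its middle, 8 mm deep, its floor lined with black rubber (floor 6 mm above the bench). Fixed to the bench. Origin: centre of its underside, on the bench; z up, x and y along its edges.
- square_rest: flat plywood rest, 100 x 100 mm, 14 mm high, with a square recess 68 x 68 mm in its middle, 8 mm deep, its floor lined with black rubber (floor 6 mm above the bench). Fixed to the bench. Origin: centre of its underside, on the bench; z up, x and y along its edges.
- oblong_rest: flat plywood rest, 100 mm (x) by 140 mm (y), 14 mm high, with an oblong recess 70 mm (x) by 110 mm (y) in its middle, 8 mm deep, its floor lined with black rubber (floor 6 mm above the bench); empty at the start. Fixed to the bench. Origin: centre of its underside, on the bench; z up, x and y along its edges.
Things that resemble listed ones, but are neither listed nor needed, are in the scene too. Leave any purple look-alike of the square_cup alone. What is shaped like the oblong_rest but blue is not meant.

How it is judged:
By the outcome, as a careful person would: the job done as asked, in the order asked, and still so for the second after the job is handed in, with the robot touching nothing.
It also fails if it takes over 141 s, if anything falls off the work surface, if the arm or the gripper's body presses on something with over 40 N, if the wrist force passes 120 N, or if a joint passes its speed limit or range.

ROBOT

A 6-joint arm with a two-finger parallel gripper is mounted at the origin on the work surface. World frame = base frame: x ahead of the robot, y to its left, z up, the work surface at z = 0. Lengths are in mm, angles in rad, forces in N, time in s.
With the tool pointing down it reaches from about 400 to 925 mm from the base axis. Payload 12.5 kg.
Tool frame: the origin (TCP) lies midway between the tips of the shut fingers; the grasp point (between the pads) lies 19 mm behind it (env.pinch_z is the z of the grasp point in the tool frame, in mm); z points along the fingers, y is the line along which they close (so a half turn about z gives the same grasp; the last joint's range is limited). The gripper opens to 95 mm and grips with 3 to 60 N. Pads are 20 mm wide; open, the fingers measure 119 mm over their backs; the gripper's body (75 mm by 180 mm) begins 59 mm behind the grasp point.
Start: joints at [-1.288, 0.491, 1.559, -0, 1.092, -0.106], TCP at [236.948, -578.362, 214.661] pointing down, gripper open.
Joint ranges: [-3.1, 3.1], [-0.84, 2.19], [0.05, 2.79], [-1.13, 4.28], [0.06, 2.93], [-2.69, 2.69]. Speed limits (rad/s): [2.22, 2.22, 2.79, 3.14, 3.14, 3.14].

INTERFACE

Orientations are given as [roll, pitch, yaw] about the fixed x, y, z axes, in that order (R = Rz(yaw) Ry(pitch) Rx(roll)).
In Python, from cell import env, eyes gives the robot as it stands.
- The arm moves only by the shell command python3 -m inch 'ROWS'. ROWS is JSON, a list of rows, each a list of 3 entries, a list of its own where there are three numbers: the shift along the tool's x, y, z in units of 60 mm (1.0 is 60 mm), then the turn about the tool's z in units of 5 degrees (1.0 is 5 degrees), then the closure, from -1 (fully open) to 1 (shut). In form: [[[tx, ty, tz], turn, claw], ...]. A call has exactly 10 rows; each row shifts and turns the commanded pose from where the row before left it, along the tool's axes as they then stand; what a row does not reach is not made up. A row lasts 1/8 s, in which the tool goes at most 62.5 mm and 10.7 degrees, less where a joint would pass 70% of its speed; a pose out of reach is approached as far as the arm can. A call is refused whole if a number of a shift passes 1 or a number of a turn 1, either way. A call with a gripper value outside its range is refused whole. The fingers move at their own pace and stop on an object; the grip force is fixed at half the most. Time passes only in rows, so rows that do not move let the fingers close, or fill a call up. It gives the time, the measured TCP pose, the force, the opening and the grip force at its end, in the units of the state.
- env.state(): the state, without advancing time (a new reading comes with each control period).
- eyes.read_camera(name): name is "scene" or "top" or "wrist"; returns a dict with "pixels" (420x560x3 uint8, red, green, blue), "fx", "fy", "cx", "cy" (pixels), "extrinsics" (4x4, takes a point from world to camera coordinates). Camera axes: x right, y down, z forward; pixel columns grow to the right and rows downward; lengths in mm; the calibration is good to about 2 mm. A picture is of the moment at which its call begins. There is no depth.
- env.job_done(): hands the job in; it is judged then, once.
Trained networks look in a picture, given as the dict that the camera call returned (one of the last four; its "shot" number tells which), for a name from the list of things; names that differ only in an ending like _2 or _b are one class to them, and where a whole thing is asked for, a point or a joint stands for the part that bears it (a point fixed in the world has none). Each returns a list of dicts, best first, with "score" (0 to 1); they miss things now and then, are a little off and sometimes report something else, mostly with a low value. They report only what shows in the picture. A call takes as long as a camera call. They do not tell look-alikes from the thing itself.
- eyes.boxes_of(name, picture): "centre" ([row, column] in pixels, amid what is visible of it).
- eyes.cut_out(name, picture): "mask" (420x560 bool, what is visible of it) and "centre" ([row, column] in pixels, amid what is visible of it).
- eyes.spot_point(name, picture): "centre" ([row, column] in pixels: a listed point, or the origin of a listed thing).
The state is a dict: "t": time; "joints": joint angles; "qvel": joint speeds; "tau": joint torques, N m; "eef_pos": TCP position; "tcp_rot": TCP orientation; "ft_force": force on the tool from outside, world axes, zero at the start; "moment": the same for the moment, N m; "opening": opening from 0.0 (shut) to 1.0 (fully open); "grip_force": force on a finger pad.
Only numpy, scipy, OpenCV 4.12 (cv2) and the standard library are available. Lean on these libraries where they do the work, as an engineer would, in place of code of your own. Each camera call takes 0.05 s, during which the arm holds its last target. There are 200 camera calls.

## Working session

There is one attempt and no reset: what is moved stays moved. The work goes in short steps, Python scripts to look and compute and a shell command to move; the robot and the scene stay as the last step left them, time stands still between calls to the robot, and variables do not carry over. Pictures are saved under pics/ and viewed, at most 14 in all, crops included, and the job is handed in when it is done.

```bash
ls; mkdir -p pics
cat > h.py <<'E'
import numpy as np, cv2
from cell import env, eyes
def save(p,n): cv2.imwrite('pics/'+n+'.png', p["pixels"][:,:,::-1])
def toworld(p,rc,z):
    T=np.array(p["extrinsics"]);R=T[:3,:3];t=T[:3,3];c=-R.T@t
    d=R.T@np.array([(rc[1]-p["cx"])/p["fx"],(rc[0]-p["cy"])/p["fy"],1.])
    return c+d*(z-c[2])/d[2]
def topix(p,X):
    T=np.array(p["extrinsics"]);q=T[:3,:3]@np.array(X,float)+T[:3,3]
    return np.array([p["cy"]+p["fy"]*q[1]/q[2],p["cx"]+p["fx"]*q[0]/q[2]])
E
python3 - <<'E'
from h import *
print(env.state())
for n in ("top","scene"):
    p=eyes.read_camera(n); save(p,n+'0')
    T=np.array(p["extrinsics"]); print(n,-T[:3,:3].T@T[:3,3],p["fx"])
    for o in "round_cup_a square_cup patch_tin straight_cup round_rest square_rest oblong_rest".split():
        print(o,[(round(d["score"],2),np.round(d["centre"]).tolist(),np.round(toworld(p,d["centre"],0)[:2]).tolist()) for d in eyes.spot_point(o,p)[:4]])
E
```

```text
pics
{'t': 0.0, 'joints': array([-1.28759856e+00,  4.91588017e-01,  1.55948507e+00,  1.22511308e-07,
        1.09169494e+00, -1.05609355e-01]), 'qvel': array([ 0.00078348, -0.00032985, -0.00210115, -0.00027181,  0.00038286,
        0.00046854]), 'tau': array([-4.46565891e-04, -6.12646866e+01, -2.58178836e+01,  6.92107575e-02,
        4.82515327e-02, -1.07521271e-04]), 'eef_pos': array([ 236.87063998, -578.09385244,  214.03180428]), 'tcp_rot': array([-3.14042384e+00, -1.24007907e-04,  3.88806990e-01]), 'ft_force': array([-0.47069597,  0.33868127, -0.21737238]), 'moment': array([ 0.00461825, -0.011304  ,  0.03545171]), 'grip_force': 0.0, 'opening': 0.9981764540401664}
top [ 484.31689721   64.09533191 1574.44196945] 507.9002952594658
round_cup_a [(0.82, [237.0, 247.0], [472.0, 161.0]), (0.74, [229.0, 166.0], [500.0, 414.0])]
square_cup [(0.73, [159.0, 306.0], [712.0, -25.0]), (0.66, [182.0, 343.0], [639.0, -138.0])]
patch_tin [(0.96, [246.0, 350.0], [440.0, -154.0])]
straight_cup [(0.95, [218.0, 431.0], [522.0, -411.0])]
round_rest [(0.92, [178.0, 342.0], [652.0, -135.0])]
square_rest [(0.69, [240.0, 257.0], [463.0, 130.0])]
oblong_rest [(0.76, [181.0, 120.0], [653.0, 554.0]), (0.68, [174.0, 255.0], [666.0, 136.0])]
scene [1060.50523407 -620.80203756 1400.91528597] 491.61644094653735
round_cup_a [(0.63, [146.0, 328.0], [508.0, 404.0]), (0.57, [183.0, 277.0], [461.0, 159.0])]
square_cup [(0.86, [262.0, 306.0], [720.0, -26.0]), (0.54, [274.0, 262.0], [635.0, -142.0])]
patch_tin [(0.65, [240.0, 209.0], [425.0, -153.0])]
straight_cup [(0.56, [317.0, 179.0], [528.0, -400.0])]
round_rest [(0.71, [275.0, 268.0], [651.0, -132.0]), (0.47, [218.0, 321.0], [665.0, 137.0])]
square_rest [(0.89, [188.0, 275.0], [470.0, 139.0])]
oblong_rest [(0.93, [217.0, 317.0], [651.0, 133.0]), (0.91, [139.0, 389.0], [666.0, 569.0])]
```

View pics/top0.png

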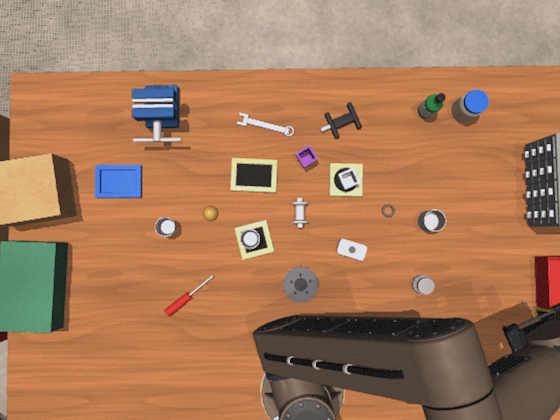

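View pics/scene0.png

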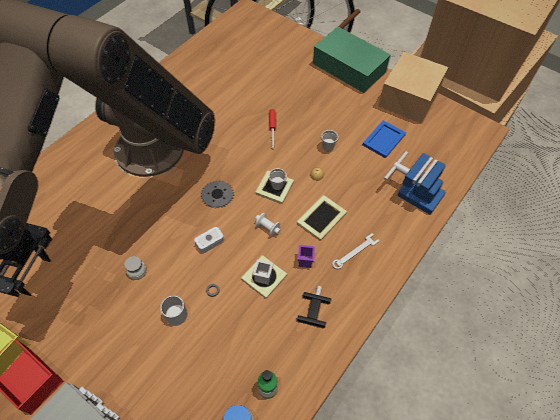

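The top view shows cup a at about (237,250) in the square rest and cup b alone at (228,167). The square cup is in the round rest at (180,346), the tin at (249,351), the straight cup at (220,432) and the oblong rest at (175,254). The purple cup at (158,306) and the blue tray at (181,118) are decoys.

```bash
cat >> h.py <<'E'
def rect(p,mask,z):
    """min-area rectangle of the mask in the plane z, in world mm"""
    c=max(cv2.findContours(mask.astype(np.uint8),cv2.RETR_EXTERNAL,cv2.CHAIN_APPROX_NONE)[0],key=len)[:,0,:]
    w=np.array([toworld(p,(q[1],q[0]),z)[:2] for q in c],np.float32)
    (x,y),(a,b),an=cv2.minAreaRect(w)
    return np.round([x,y,a,b,an],1).tolist()
E
python3 - <<'E'
from h import *
p=eyes.read_camera("top")
cv2.imwrite('pics/crop.png',cv2.resize(p["pixels"][140:300,140:460,::-1],None,fx=2.5,fy=2.5,interpolation=cv2.INTER_CUBIC))
for o,z in dict(round_cup_a=60,square_cup=66,patch_tin=34,straight_cup=72,round_rest=14,square_rest=14,oblong_rest=14).items():
    for d in eyes.cut_out(o,p)[:3]: print(o,round(d["score"],2),np.round(d["centre"]),rect(p,d["mask"],z))
E
```

```text
round_cup_a 0.83 [229. 165.] [509.1, 401.9, 59.5, 53.5, 89.1]
round_cup_a 0.76 [236. 246.] [470.8, 151.1, 56.5, 56.5, 89.2]
square_cup 0.76 [156. 307.] [712.0, -22.4, 53.3, 52.4, 32.5]
square_cup 0.54 [177. 348.] [643.1, -147.2, 51.5, 54.8, 22.6]
patch_tin 0.93 [248. 348.] [432.3, -155.1, 89.4, 48.9, 71.7]
patch_tin 0.72 [180. 340.] [643.8, -145.1, 100.9, 97.9, 89.1]
straight_cup 0.63 [221. 433.] [516.9, -391.0, 83.3, 65.2, 89.1]
round_rest 0.56 [182. 336.] [646.0, -146.5, 99.0, 99.4, 88.8]
square_rest 0.94 [240. 261.] [466.4, 140.2, 99.6, 101.1, 13.2]
oblong_rest 0.9 [176. 254.] [664.6, 137.5, 140.1, 101.0, 86.5]
oblong_rest 0.71 [180. 119.] [653.8, 555.4, 141.2, 98.9, 89.1]
oblong_rest 0.65 [178. 347.] [648.8, -154.2, 51.2, 58.2, 25.2]
```

View pics/crop.png

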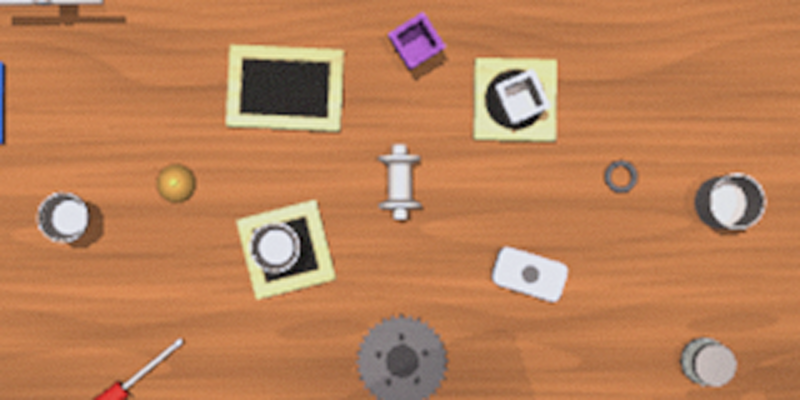

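```bash
python3 -m inch '[[[0,0,-0.12],0.89,-1],[[0,0,-0.12],0.89,-1],[[0,0,-0.12],0.89,-1],[[0,0,-0.12],0.89,-1],[[0,0,-0.12],0.89,-1],[[0.7,-0.7,0],0,-1],[[0.7,-0.7,0],0,-1],[[0.7,-0.7,0],0,-1],[[0.7,-0.7,0],0,-1],[[0.7,-0.7,0],0,-1]]'
```

```text
t: 2.45
eef_pos: [448.0, -366.8, 250.8]
tcp_rot: [3.141, -0.0, 0.0]
ft_force: [0.9, -0.2, 0.0]
opening: 0.999
grip_force: 0.0
```

```bash
python3 -m inch '[[[0.1,-0.9,0],0,-1],[[0.1,-0.9,0],0,-1],[[0,-0.9,0],0,-1],[[0,-0.9,0],0,-1],[[0,-0.9,0],0,-1],[[0,-0.9,0],0,-1],[[0,-0.9,0],0,-1],[[0,-0.9,0],0,-1],[[0,-0.9,0],0,-1],[[0,0,0],0,-1]]'
python3 - <<'E'
from h import *
p=eyes.read_camera("wrist"); save(p,'w1')
T=np.array(p["extrinsics"]); print(-T[:3,:3].T@T[:3,3],p["fx"], T[2,:3])
for o,z in dict(round_cup_a=66,square_rest=14).items():
    for d in eyes.cut_out(o,p)[:3]: print(o,round(d["score"],2),np.round(d["centre"]),rect(p,d["mask"],z))
s=env.state();print(s["eef_pos"],s["tcp_rot"],s["t"])
E
```

```text
t: 3.7
eef_pos: [458.2, 120.5, 250.7]
tcp_rot: [-3.141, -0.0, 0.005]
ft_force: [0.6, -0.7, 0.4]
opening: 1.001
grip_force: 0.0
[540.32468525 120.06506345 421.44245536] 304.33345069198657 [-0.28922946 -0.0010841  -0.95725918]
round_cup_a 0.98 [146.  46.] [512.3, 387.8, 60.9, 79.6, 31.2]
round_cup_a 0.65 [178. 256.] [468.6, 149.4, 58.5, 59.1, 44.1]
square_rest 0.76 [166. 279.] [464.5, 138.9, 102.7, 102.7, 13.0]
[458.60839191 117.22471632 250.5972235 ] [3.14131114e+00 2.64881402e-05 4.97150648e-04] 3.85
```

View pics/w1.png

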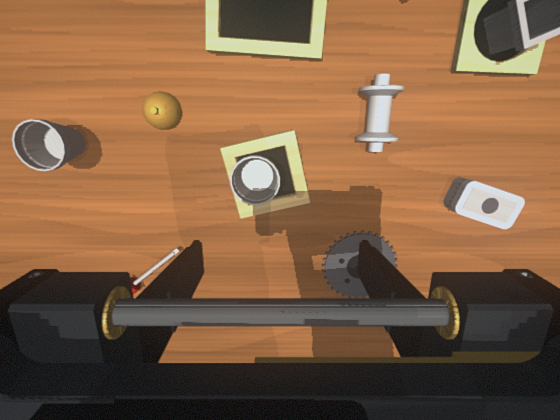

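The wrist view shows cup a's rim at about (180,256) in the square recess and cup b at (145,45), which agrees with the top-view fit. I'll descend on cup a.

```bash
python3 -m inch '[[[0.18,-0.55,0.4],0,-1],[[0,0,0.5],0,-1],[[0,0,0.5],0,-1],[[0,0,0.5],0,-1],[[0,0,0.5],0,-1],[[0,0,0.5],0,-1],[[0,0,0.4],0,-1],[[0,0,0],0,-1],[[0,0,0],0,-1],[[0,0,0],0,-1]]'
```

```text
t: 5.1
eef_pos: [470.0, 150.5, 53.6]
tcp_rot: [-3.141, -0.002, -0.0]
ft_force: [-0.4, -0.6, -0.5]
opening: 0.999
grip_force: 0.0
```

```bash
python3 -m inch '[[[0,0,0.07],0,-1],[[0,0,0],0,1],[[0,0,0],0,1],[[0,0,0],0,1],[[0,0,0],0,1],[[0,0,0],0,1],[[0,0,0],0,1],[[0,0,0],0,1],[[0,0,0],0,1],[[0,0,0],0,1]]'
```

```text
t: 6.35
eef_pos: [469.5, 150.7, 48.4]
tcp_rot: [3.142, -0.0, 0.0]
ft_force: [-1.0, 0.7, 0.5]
opening: 0.624
grip_force: 30.0
```

```bash
python3 -m inch '[[[0,0,-0.4],0,1],[[0,0,-0.6],0,1],[[0,0,-0.7],0,1],[[0.6,-0.4,0],0,1],[[0.6,-0.4,0],0,1],[[0.6,-0.4,0],0,1],[[0.6,-0.4,0],0,1],[[0.6,-0.4,0],0,1],[[0.6,-0.4,0],0,1],[[0,0,0],0,1]]'
```

```text
t: 7.6
eef_pos: [686.4, 295.9, 148.9]
tcp_rot: [3.141, 0.001, 0.001]
ft_force: [0.2, -0.1, -1.0]
opening: 0.621
grip_force: 30.0
```

```bash
python3 -m inch '[[[0,0,0.5],0,1],[[0,0,0.5],0,1],[[0,0,0.4],0,1],[[0,0,0.2],0,1],[[0,0,0.1],0,1],[[0,0,0.05],0,1],[[0,0,0],0,1],[[0,0,0],0,1],[[0,0,0],0,1],[[0,0,0],0,1]]'
```

```text
t: 8.85
eef_pos: [685.4, 294.9, 45.6]
tcp_rot: [-3.142, -0.0, 0.0]
ft_force: [-0.9, -0.4, -1.6]
opening: 0.623
grip_force: 30.0
```

```bash
python3 -m inch '[[[0,0,0.04],0,1],[[0,0,0.01],0,1],[[0,0,0],0,1],[[0,0,0],0,-1],[[0,0,0],0,-1],[[0,0,0],0,-1],[[0,0,0],0,-1],[[0,0,0],0,-1],[[0,0,0],0,-1],[[0,0,0],0,-1]]'
```

```text
t: 10.1
eef_pos: [685.3, 294.8, 42.4]
tcp_rot: [3.141, -0.0, 0.0]
ft_force: [0.2, 0.4, -0.1]
opening: 0.999
grip_force: 0.0
```

```bash
python3 -m inch '[[[0,0,-0.5],0,-1],[[0,0,-0.9],0,-1],[[0,0,-1],0,-1],[[0,0,-1],0,-1],[[-0.1,0.8,0],0,-1],[[-0.1,0.9,0],0,-1],[[-0.1,0.9,0],0,-1],[[-0.1,0.9,0],0,-1],[[-0.1,0.9,0],0,-1],[[-0.1,0.9,0],0,-1]]'; python3 -m inch '[[[0,0.9,0],0,-1],[[0,0.7,0],0,-1],[[0,0.5,0],0,-1],[[0,0,0],0,-1],[[0,0,0],0,-1],[[0,0,0],0,-1],[[0,0,0],0,-1],[[0,0,0],0,-1],[[0,0,0],0,-1],[[0,0,0],0,-1]]'
python3 - <<'E'
from h import *
p=eyes.read_camera("wrist"); save(p,'w2')
for o,z in dict(square_cup=66,round_rest=14).items():
    for d in eyes.cut_out(o,p)[:3]: print(o,round(d["score"],2),np.round(d["centre"]),rect(p,d["mask"],z))
p=eyes.read_camera("top")
for d in eyes.cut_out("round_cup_a",p)[:3]: print(round(d["score"],2),np.round(d["centre"]),rect(p,d["mask"],60))
s=env.state();print(s["eef_pos"],s["tcp_rot"],s["t"])
E
```

```text
t: 11.35
eef_pos: [649.1, -24.9, 246.6]
tcp_rot: [3.141, -0.0, 0.001]
ft_force: [0.5, -0.1, -0.0]
opening: 0.998
grip_force: 0.0
t: 12.6
eef_pos: [649.6, -149.1, 246.4]
tcp_rot: [3.141, -0.0, 0.001]
ft_force: [1.1, 0.3, -0.7]
opening: 0.999
grip_force: 0.0
square_cup 0.66 [192. 276.] [645.3, -147.6, 55.2, 50.9, 22.8]
round_rest 0.73 [174. 273.] [645.6, -146.9, 100.3, 102.6, 87.6]
0.73 [228. 164.] [507.7, 400.5, 56.5, 56.7, 89.6]
0.62 [165. 199.] [685.4, 293.4, 59.9, 57.2, 89.1]
[ 649.53984304 -149.19401301  246.41978089] [ 3.14153669e+00 -8.77581328e-06  3.83303022e-04] 12.85
```

View pics/w2.png

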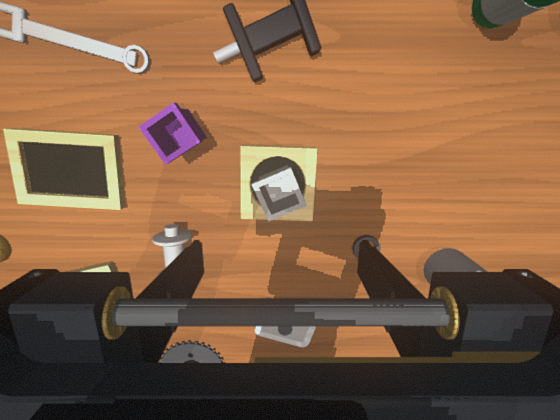

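The wrist view shows the square cup tilted about 23° at (195,277) in the round recess, with the purple decoy at (133,172). I'll turn and descend on the square cup.

```bash
python3 -m inch '[[[-0.1,0,0],0,-1],[[0,0,0.4],-0.91,-1],[[0,0,0.5],-0.91,-1],[[0,0,0.5],-0.91,-1],[[0,0,0.5],-0.91,-1],[[0,0,0.5],-0.9,-1],[[0,0,0.5],0,-1],[[0,0,0.37],0,-1],[[0,0,0],0,-1],[[0,0,0],0,-1]]'
```

```text
t: 14.1
eef_pos: [643.9, -149.4, 51.2]
tcp_rot: [3.141, -0.001, 0.397]
ft_force: [-0.2, 0.6, 0.3]
opening: 0.999
grip_force: 0.0
```

```bash
python3 -m inch '[[[0,0,0.01],0,1],[[0,0,0],0,1],[[0,0,0],0,1],[[0,0,0],0,1],[[0,0,0],0,1],[[0,0,0],0,1],[[0,0,0],0,1],[[0,0,0],0,1],[[0,0,0],0,1],[[0,0,0],0,1]]'
```

```text
t: 15.35
eef_pos: [643.5, -149.1, 49.6]
tcp_rot: [3.142, 0.0, 0.397]
ft_force: [-1.2, 0.3, 0.1]
opening: 0.527
grip_force: 30.0
```

```bash
python3 -m inch '[[[0,0,-0.4],0,1],[[0,0,-0.6],0.95,1],[[0,0,-0.7],1,1],[[-0.3,-0.89,0],0,1],[[-0.3,-0.89,0],0,1],[[-0.3,-0.89,0],0,1],[[-0.3,-0.89,0],0,1],[[-0.3,-0.89,0],0,1],[[-0.3,-0.9,0],0,1],[[0,0,0],0,1]]'; python3 -m inch '[[[0,0,0],0,1],[[0,0,0],0,1],[[0,0,0],0,1],[[0,0,0],0,1],[[0,0,0.5],0,1],[[0,0,0.5],0,1],[[0,0,0],0,1],[[0,0,0],0,1],[[0,0,0],0,1],[[0,0,0],0,1]]'
```

```text
t: 16.6
eef_pos: [464.4, 141.7, 151.8]
tcp_rot: [-3.142, 0.0, 0.231]
ft_force: [1.0, -0.2, 0.1]
opening: 0.524
grip_force: 30.0
t: 17.85
eef_pos: [466.5, 139.4, 92.4]
tcp_rot: [3.141, -0.001, 0.226]
ft_force: [-0.6, -0.7, -0.4]
opening: 0.52
grip_force: 30.0
```

```bash
python3 -m inch '[[[0,0,0.3],0,1],[[0,0,0.2],0,1],[[0,0,0.1],0,1],[[0,0,0.06],0,1],[[0,0,0.03],0,1],[[0,0,0.02],0,1],[[0,0,0],0,1],[[0,0,0],0,1],[[0,0,0],0,1],[[0,0,0],0,1]]'
```

```text
t: 19.1
eef_pos: [466.4, 139.4, 49.5]
tcp_rot: [3.141, -0.001, 0.226]
ft_force: [-1.2, 0.2, 5.7]
opening: 0.519
grip_force: 30.0
```

```bash
python3 -m inch '[[[0,0,0],0,-1],[[0,0,0],0,-1],[[0,0,0],0,-1],[[0,0,0],0,-1],[[0,0,0],0,-1],[[0,0,0],0,-1],[[0,0,-0.5],0,-1],[[0,0,-0.8],0,-1],[[0,0,-1],0,-1],[[0,0,-1],0,-1]]'
python3 - <<'E'
from h import *
p=eyes.read_camera("wrist"); save(p,'w3')
for o,z in dict(square_cup=66,square_rest=14,round_cup_a=60).items():
    for d in eyes.cut_out(o,p)[:3]: print(o,round(d["score"],2),np.round(d["centre"]),rect(p,d["mask"],z))
s=env.state();P=s["eef_pos"];y=s["tcp_rot"][2];print(P,y)
d=np.array([685.4,294.8])-P[:2]
print(d@[np.cos(y),np.sin(y)]/60,d@[np.sin(y),-np.cos(y)]/60)
E
```

```text
t: 20.35
eef_pos: [465.8, 139.3, 249.0]
tcp_rot: [3.142, 0.0, 0.226]
ft_force: [1.2, 1.0, 1.0]
opening: 0.998
grip_force: 0.0
square_cup 0.95 [185. 278.] [468.9, 140.4, 53.3, 50.2, 13.0]
square_cup 0.76 [ 10. 466.] [685.8, -16.0, 30.4, 80.6, 13.0]
square_rest 0.59 [163. 277.] [465.4, 139.0, 100.3, 101.2, 13.0]
round_cup_a 0.85 [101.  63.] [507.2, 391.6, 77.7, 58.0, 89.7]
[466.2058235  139.40466431 247.74585134] 0.22655020561176475
4.141626553805676 -1.7031623792264665
```

View pics/w3.png

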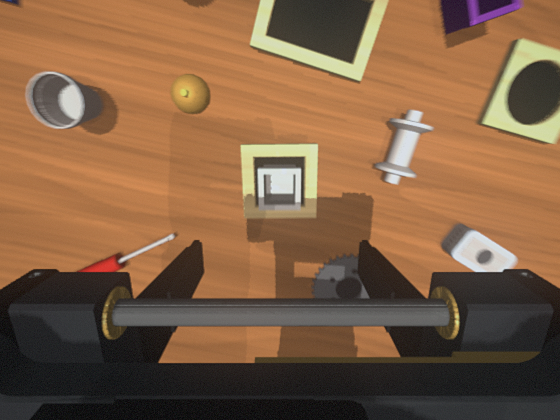

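The square cup stands squarely in the square recess at (185,279). Next is cup a on its free spot.

```bash
python3 -m inch '[[[0.83,-0.34,0],0,-1],[[0.83,-0.34,0],0,-1],[[0.83,-0.34,0],0,-1],[[0.83,-0.34,0],0,-1],[[0.82,-0.34,0],0,-1],[[0,0,0],0,-1],[[0,0,0.5],0,-1],[[0,0,0.7],0,-1],[[0,0,0.7],0,-1],[[0,0,0.6],0,-1]]'; python3 -m inch '[[[0,0,0.5],0,-1],[[0,0,0.3],0,-1],[[0,0,0.08],0,-1],[[0,0,0],0,-1],[[0,0,0],0,1],[[0,0,0],0,1],[[0,0,0],0,1],[[0,0,0],0,1],[[0,0,0],0,1],[[0,0,0],0,1]]'
```

```text
t: 21.8
eef_pos: [683.7, 293.6, 94.1]
tcp_rot: [3.141, 0.003, 0.226]
ft_force: [1.5, 0.1, -0.9]
opening: 1.0
grip_force: 0.0
t: 23.05
eef_pos: [685.4, 294.6, 44.3]
tcp_rot: [3.142, -0.0, 0.227]
ft_force: [-0.4, 0.1, 0.5]
opening: 0.618
grip_force: 30.0
```

```bash
python3 -m inch '[[[0,0,-0.5],0,1],[[0,0,-0.7],0,1],[[0,0,-0.8],0,1],[[-0.25,0.78,0],0,1],[[-0.25,0.78,0],0,1],[[-0.26,0.78,0],0,1],[[-0.26,0.78,0],0,1],[[-0.26,0.78,0],0,1],[[-0.26,0.78,0],0,1],[[-0.25,0.78,0],0,1]]'; python3 -m inch '[[[-0.25,0.78,0],0,1],[[-0.255,0.78,0],0,1],[[0,0,0],0,1],[[0,0,0.5],0,1],[[0,0,0.5],0,1],[[0,0,0.4],0,1],[[0,0,0.2],0,1],[[0,0,0],0,1],[[0,0,0],0,1],[[0,0,0],0,1]]'
```

```text
t: 24.3
eef_pos: [653.9, -50.4, 164.1]
tcp_rot: [3.142, 0.0, 0.227]
ft_force: [1.4, -0.7, -0.3]
opening: 0.614
grip_force: 30.0
t: 25.55
eef_pos: [646.2, -146.9, 69.2]
tcp_rot: [3.141, -0.001, 0.227]
ft_force: [0.1, 0.1, -1.6]
opening: 0.617
grip_force: 30.0
```

Now lower about 19 mm.

```bash
python3 -m inch '[[[0,0,0.15],0,1],[[0,0,0.08],0,1],[[0,0,0.05],0,1],[[0,0,0.03],0,1],[[0,0,0.01],0,1],[[0,0,0],0,1],[[0,0,0],0,1],[[0,0,0],0,1],[[0,0,0],0,1],[[0,0,0],0,1]]'
```

```text
t: 26.8
eef_pos: [646.1, -146.6, 50.2]
tcp_rot: [3.141, -0.001, 0.226]
ft_force: [-2.7, 2.5, 9.8]
opening: 0.617
grip_force: 30.0
```

```bash
python3 -m inch '[[[0,0,0],0,-1],[[0,0,0],0,-1],[[0,0,0],0,-1],[[0,0,0],0,-1],[[0,0,0],0,-1],[[0,0,0],0,-1],[[0,0,-0.5],0,-1],[[0,0,-0.8],0,-1],[[0,0,-1],0,-1],[[0,0,-1],0,-1]]'
python3 - <<'E'
from h import *
p=eyes.read_camera("wrist"); save(p,'w4')
for o,z in dict(round_cup_a=66,round_rest=14).items():
    for d in eyes.cut_out(o,p)[:3]: print(o,round(d["score"],2),np.round(d["centre"]),rect(p,d["mask"],z))
E
python3 -m inch '[[[0,-0.9,0],0,-1],[[0,-0.9,0],0,-1],[[0,-0.9,0],0,-1],[[0,-0.9,0],0,-1],[[0,-0.9,0],0,-1],[[0,-0.9,0],0,-1],[[0,-0.9,0],0,-1],[[0,-0.9,0],0,-1],[[0,-0.9,0],0,-1],[[-0.2,-0.9,0],0,-1]]'
python3 -m inch '[[[0,-0.3,0],0,-1],[[0,0,0],0,-1],[[0,0,0],0,-1],[[0,0,0],0,-1],[[0,0,0],0,-1],[[0,0,0],0,-1],[[0,0,0],0,-1],[[0,0,0],0,-1],[[0,0,0],0,-1],[[0,0,0],0,-1]]'
python3 - <<'E'
from h import *
p=eyes.read_camera("wrist"); save(p,'w5')
s=env.state();P=s["eef_pos"];y=s["tcp_rot"][2];print(P,y)
for dd in eyes.cut_out("round_cup_b",p)[:3]:
    r=rect(p,dd["mask"],60); d=np.array(r[:2])-P[:2]; print(dd["score"],dd["centre"],r,d@[np.cos(y),np.sin(y)]/60,d@[np.sin(y),-np.cos(y)]/60)
im=np.hstack([cv2.imread('pics/w4.png'),cv2.imread('pics/w5.png')]); cv2.imwrite('pics/w45.png',cv2.resize(im,(800,300),interpolation=cv2.INTER_AREA))
E
```

```text
t: 28.05
eef_pos: [645.5, -146.7, 248.9]
tcp_rot: [-3.142, 0.0, 0.226]
ft_force: [0.2, -1.7, -0.6]
opening: 0.998
grip_force: 0.0
round_cup_a 0.55 [187. 280.] [645.0, -146.7, 58.5, 58.6, 13.0]
round_rest 0.83 [164. 275.] [645.1, -146.2, 101.0, 103.2, 89.0]
t: 29.45
eef_pos: [512.1, 378.2, 245.2]
tcp_rot: [3.141, 0.002, 0.226]
ft_force: [1.1, -0.3, -0.0]
opening: 0.995
grip_force: 0.0
t: 30.7
eef_pos: [508.7, 394.3, 247.0]
tcp_rot: [3.142, -0.0, 0.227]
ft_force: [0.6, 0.2, -0.0]
opening: 1.005
grip_force: 0.0
[508.72945026 394.29000723 246.98747546] 0.22655521727754802
0.75 [186.8, 272.7] [508.0, 402.3, 59.0, 58.0, 13.0] 0.01814019348763886 -0.13281926116921686
```

View pics/w45.png

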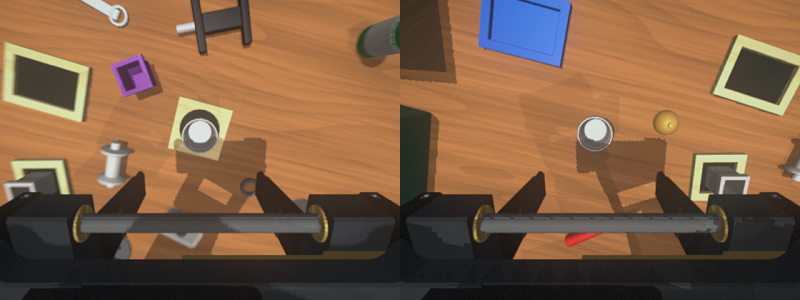

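Left half: cup a stands in the round recess. Right half: cup b is directly ahead of the tool. I'll grasp it high, so the fingertips clear the lower rim when nesting.

```bash
python3 -m inch '[[[0.02,-0.13,0.4],0,-1],[[0,0,0.6],0,-1],[[0,0,0.7],0,-1],[[0,0,0.7],0,-1],[[0,0,0.6],0,-1],[[0,0,0.3],0,-1],[[0,0,0.08],0,-1],[[0,0,0],0,-1],[[0,0,0],0,-1],[[0,0,0],0,-1]]'; python3 -m inch '[[[0,0,0],0,1],[[0,0,0],0,1],[[0,0,0],0,1],[[0,0,0],0,1],[[0,0,0],0,1],[[0,0,0],0,1],[[0,0,0],0,1],[[0,0,0],0,1],[[0,0,0],0,1],[[0,0,0],0,1]]'
```

```text
t: 32.05
eef_pos: [508.5, 402.3, 45.1]
tcp_rot: [-3.141, -0.001, 0.226]
ft_force: [0.5, 0.3, -0.1]
opening: 1.0
grip_force: 0.0
t: 33.3
eef_pos: [508.2, 402.1, 44.2]
tcp_rot: [3.142, 0.0, 0.226]
ft_force: [0.6, 0.3, 0.3]
opening: 0.627
grip_force: 30.0
```

```bash
python3 -m inch '[[[0,0,-0.6],0,1],[[0,0,-0.8],0,1],[[0,0,-0.9],0,1],[[0,0.9,0],0,1],[[0,0.9,0],0,1],[[0,0.9,0],0,1],[[0,0.9,0],0,1],[[0,0.9,0],0,1],[[0,0.9,0],0,1],[[0,0.9,0],0,1]]'; python3 -m inch '[[[0,0.9,0],0,1],[[0.1,0.9,0],0,1],[[0.08,0.9,0],0,1],[[0,0.42,0],0,1],[[0,0,0],0,1],[[0,0,0],0,1],[[0,0,0],0,1],[[0,0,0],0,1],[[0,0,0],0,1],[[0,0,0],0,1]]'
```

```text
t: 34.55
eef_pos: [593.1, 31.9, 182.2]
tcp_rot: [3.141, 0.0, 0.226]
ft_force: [0.0, 0.9, -0.6]
opening: 0.626
grip_force: 30.0
t: 35.8
eef_pos: [645.6, -146.0, 182.3]
tcp_rot: [3.142, -0.0, 0.227]
ft_force: [0.4, 0.5, -0.8]
opening: 0.624
grip_force: 30.0
```

```bash
python3 -m inch '[[[0,0.01,0.5],0,1],[[0,0,0.5],0,1],[[0,0,0.3],0,1],[[0,0,0.2],0,1],[[0,0,0],0,1],[[0,0,0],0,1],[[0,0,0],0,1],[[0,0,0],0,1],[[0,0,0],0,1],[[0,0,0],0,1]]'; python3 -m inch '[[[0,0,0.1],0,1],[[0,0,0.08],0,1],[[0,0,0.06],0,1],[[0,0,0.04],0,1],[[0,0,0.02],0,1],[[0,0,0],0,1],[[0,0,0],0,1],[[0,0,0],0,1],[[0,0,0],0,1],[[0,0,0],0,1]]'
```

```text
t: 37.05
eef_pos: [645.8, -146.8, 92.3]
tcp_rot: [3.141, -0.0, 0.226]
ft_force: [0.6, 0.6, -0.7]
opening: 0.625
grip_force: 30.0
t: 38.3
eef_pos: [645.8, -146.9, 74.3]
tcp_rot: [3.141, -0.0, 0.226]
ft_force: [-0.4, 1.1, -1.2]
opening: 0.626
grip_force: 30.0
```

```bash
python3 -m inch '[[[0,0,0.02],0,1],[[0,0,0.01],0,1],[[0,0,0.01],0,1],[[0,0,0],0,1],[[0,0,0],0,1],[[0,0,0],0,1],[[0,0,0],0,1],[[0,0,0],0,1],[[0,0,0],0,1],[[0,0,0],0,1]]'
```

```text
t: 39.55
eef_pos: [645.9, -146.8, 72.3]
tcp_rot: [3.141, -0.001, 0.227]
ft_force: [-1.5, 0.6, 5.0]
opening: 0.626
grip_force: 30.0
```

```bash
python3 -m inch '[[[0,0,0],0,-1],[[0,0,0],0,-1],[[0,0,0],0,-1],[[0,0,0],0,-1],[[0,0,0],0,-1],[[0,0,0],0,-1],[[0,0,-0.5],0,-1],[[0,0,-0.8],0,-1],[[0,0,-1],0,-1],[[0,0,-0.7],0,-1]]'
python3 - <<'E'
from h import *
p=eyes.read_camera("wrist"); save(p,'w6')
E
python3 -m inch '[[[-0.7,-0.13,0],0,-1],[[-0.7,-0.13,0],0,-1],[[-0.7,-0.13,0],0,-1],[[-0.7,-0.13,0],0.26,-1],[[-0.7,-0.13,0],1,-1],[[0,0,0],1,-1],[[0,0,0],1,-1],[[0,0,0],1,-1],[[0,0,0],1,-1],[[0,0,0],1,-1]]'
python3 - <<'E'
from h import *
p=eyes.read_camera("wrist"); save(p,'w7')
s=env.state();P=s["eef_pos"];y=s["tcp_rot"][2];print(P,y)
for dd in eyes.cut_out("patch_tin",p)[:3]: print(dd["score"],dd["centre"],rect(p,dd["mask"],34))
t=eyes.read_camera("top"); save(t,'t2')
for dd in eyes.cut_out("patch_tin",t)[:2]: print(dd["score"],dd["centre"],rect(t,dd["mask"],34))
for dd in eyes.cut_out("oblong_rest",t)[:2]: print(dd["score"],dd["centre"],rect(t,dd["mask"],14))
im=np.hstack([cv2.imread('pics/w6.png'),cv2.imread('pics/w7.png')]); cv2.imwrite('pics/w67.png',cv2.resize(im,(800,300),interpolation=cv2.INTER_AREA))
E
```

```text
t: 40.8
eef_pos: [646.0, -146.9, 254.8]
tcp_rot: [3.14, -0.002, 0.226]
ft_force: [-0.4, 0.2, -0.1]
opening: 1.001
grip_force: 0.0
t: 42.1
eef_pos: [432.3, -155.0, 251.7]
tcp_rot: [3.142, -0.0, -0.323]
ft_force: [0.0, -0.3, -0.4]
opening: 0.999
grip_force: 0.0
[ 432.24744349 -154.95040277  251.7214629 ] -0.32678675498749876
0.78 [182.1, 280.8] [431.6, -157.4, 85.0, 50.3, 71.5]
0.89 [181.0, 118.6] [653.7, 555.6, 141.9, 98.9, 89.1]
0.87 [174.5, 255.5] [664.5, 138.0, 141.2, 101.1, 86.5]
```

View pics/w67.png

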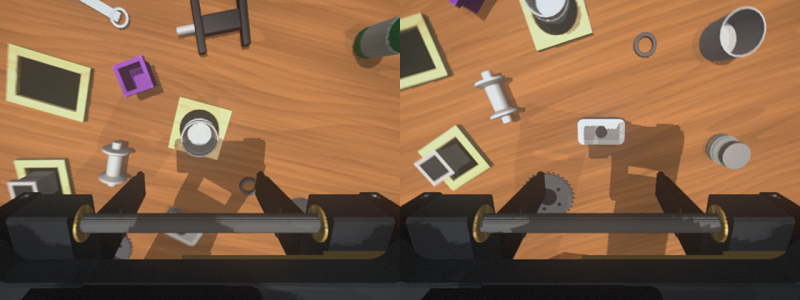

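Left half: cup b is nested in cup a in the round recess. Right half: the tin lies at (131,601) with its long side along the closing line, so I need a quarter turn before grasping.

```bash
python3 -m inch '[[[0,0.04,0],-1,-1],[[0,0,0.2],-1,-1],[[0,0,0.2],-1,-1],[[0,0,0.2],-1,-1],[[0,0,0.2],-1,-1],[[0,0,0.2],-1,-1],[[0,0,0.2],-1,-1],[[0,0,0.2],-1,-1],[[0,0,0.2],-1,-1],[[0,0,0.2],-1,-1]]'; python3 -m inch '[[[0,0,0.1],-1,-1],[[0,0,0.1],-1,-1],[[0,0,0.1],-1,-1],[[0,0,0.1],-1,-1],[[0,0,0.1],-1,-1],[[0,0,0.1],-1,-1],[[0,0,0.1],-1,-1],[[0,0,0.1],-1,-1],[[0,0,0],0,-1],[[0,0,0],0,-1]]'
```

```text
t: 43.6
eef_pos: [431.6, -157.3, 143.4]
tcp_rot: [3.141, -0.0, 0.557]
ft_force: [0.0, -0.2, 0.5]
opening: 0.999
grip_force: 0.0
t: 44.85
eef_pos: [431.7, -157.4, 96.0]
tcp_rot: [3.141, 0.0, 1.25]
ft_force: [-0.8, 0.8, 0.1]
opening: 1.0
grip_force: 0.0
```

```bash
python3 -m inch '[[[0,0,0.4],0,-1],[[0,0,0.5],0,-1],[[0,0,0.3],0,-1],[[0,0,0.18],0,-1],[[0,0,0],0,-1],[[0,0,0],0,-1],[[0,0,0],0,-1],[[0,0,0],0,-1],[[0,0,0],0,-1],[[0,0,0],0,-1]]'; python3 -m inch '[[[0,0,0],0,1],[[0,0,0],0,1],[[0,0,0],0,1],[[0,0,0],0,1],[[0,0,0],0,1],[[0,0,0],0,1],[[0,0,0],0,1],[[0,0,0],0,1],[[0,0,0],0,1],[[0,0,0],0,1]]'
```

```text
t: 46.1
eef_pos: [431.6, -157.3, 13.1]
tcp_rot: [3.141, 0.0, 1.251]
ft_force: [0.4, 0.4, 0.1]
opening: 1.0
grip_force: 0.0
t: 47.35
eef_pos: [431.5, -157.3, 13.0]
tcp_rot: [-3.141, 0.0, 1.251]
ft_force: [-0.4, 1.0, 0.4]
opening: 0.492
grip_force: 30.0
```

```bash
python3 -m inch '[[[0,0,-0.4],0,1],[[0,0,-0.6],-0.97,1],[[0,0,-0.6],-1,1],[[0,0,-0.5],-1,1],[[0.7,0.48,0],0,1],[[0.7,0.48,0],0,1],[[0.7,0.48,0],0,1],[[0.7,0.48,0],0,1],[[0.7,0.48,0],0,1],[[0.7,0.48,0],0,1]]'; python3 -m inch '[[[0.7,0.48,0],0,1],[[0.25,0.22,0],0,1],[[0,0,0],0,1],[[0,0,0],0,1],[[0,0,0.5],0,1],[[0,0,0.5],0,1],[[0,0,0.2],0,1],[[0,0,0],0,1],[[0,0,0],0,1],[[0,0,0],0,1]]'
python3 - <<'E'
from h import *
p=eyes.read_camera("wrist"); save(p,'w8')
for o,z in dict(patch_tin=86,oblong_rest=14).items():
    for dd in eyes.cut_out(o,p)[:2]: print(o,dd["score"],dd["centre"],rect(p,dd["mask"],z))
s=env.state();print(s["eef_pos"],s["tcp_rot"])
E
```

```text
t: 48.6
eef_pos: [620.2, 85.3, 138.8]
tcp_rot: [3.142, 0.0, 1.51]
ft_force: [0.9, -0.9, -0.7]
opening: 0.492
grip_force: 30.0
t: 49.85
eef_pos: [665.2, 138.1, 68.1]
tcp_rot: [3.14, -0.0, 1.51]
ft_force: [-0.2, 0.4, -0.9]
opening: 0.494
grip_force: 30.0
patch_tin 0.83 [247.2, 277.7] [666.2, 152.9, 66.4, 48.2, 86.5]
oblong_rest 0.73 [166.7, 274.9] [665.3, 158.8, 101.7, 101.2, 87.0]
[664.90082568 138.16489336  67.60118265] [ 3.14073111e+00 -4.39595748e-05  1.51018879e+00]
```

View pics/w8.png

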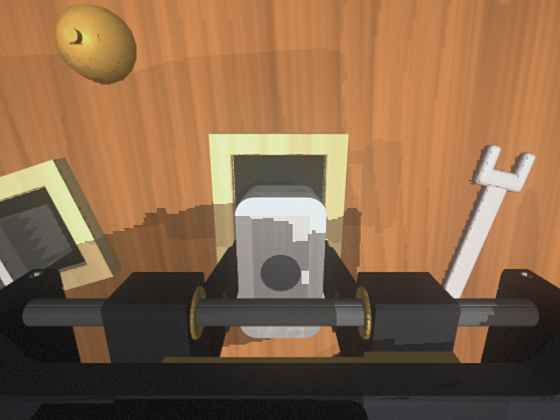

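The tin is lined up along the oblong recess, with its near end at about (210,280) and the recess spanning columns 233–326. I'll lower it.

```bash
python3 -m inch '[[[0,0,0.3],0,1],[[0,0,0.2],0,1],[[0,0,0.15],0,1],[[0,0,0.08],0,1],[[0,0,0.05],0,1],[[0,0,0.02],0,1],[[0,0,0.01],0,1],[[0,0,0],0,1],[[0,0,0],0,1],[[0,0,0],0,1]]'
```

```text
t: 51.25
eef_pos: [664.8, 138.2, 19.1]
tcp_rot: [3.141, 0.0, 1.51]
ft_force: [-2.5, -0.2, 6.4]
opening: 0.49
grip_force: 30.0
```

Contact at the expected height, so I'll release and retreat.

```bash
python3 -m inch '[[[0,0,0],0,-1],[[0,0,0],0,-1],[[0,0,0],0,-1],[[0,0,0],0,-1],[[0,0,0],0,-1],[[0,0,0],0,-1],[[0,0,-0.5],0,-1],[[0,0,-0.8],0,-1],[[0,0,-1],0,-1],[[0,0,-1],0,-1]]'; python3 -m inch '[[[-0.8,0,-0.2],0,-1],[[-0.8,0,0],0,-1],[[-0.8,0,0],0,-1],[[-0.8,0,0],0,-1],[[-0.8,0,0],0,-1],[[-0.8,0,0],0,-1],[[-0.8,0,0],0,-1],[[-0.8,0,0],0,-1],[[0,0,0],0,-1],[[0,0,0],0,-1]]'
python3 - <<'E'
from h import *
t=eyes.read_camera("top"); s=eyes.read_camera("scene"); save(s,'s9')
for o,z in dict(patch_tin=40,round_cup_a=88,square_cup=66,straight_cup=72).items():
    for dd in eyes.cut_out(o,t)[:2]: print(o,round(dd["score"],2),dd["centre"],rect(t,dd["mask"],z))
a=cv2.resize(t["pixels"][130:290,140:460],(800,400)); b=cv2.resize(s["pixels"][120:340,150:440],None,fx=1.4,fy=1.4)
cv2.imwrite('pics/a9.png',a[:,:,::-1]); cv2.imwrite('pics/b9.png',cv2.resize(b,(760,576))[:,:,::-1])
E
```

```text
t: 52.5
eef_pos: [664.5, 138.1, 218.3]
tcp_rot: [-3.141, 0.0, 1.51]
ft_force: [0.1, 0.7, -0.3]
opening: 1.001
grip_force: 0.0
t: 53.75
eef_pos: [641.3, -244.8, 228.3]
tcp_rot: [-3.141, -0.0, 1.51]
ft_force: [0.2, -0.4, 1.3]
opening: 0.997
grip_force: 0.0
patch_tin 0.83 [172.3, 250.1] [665.8, 136.0, 85.0, 54.8, 89.1]
round_cup_a 0.52 [177.9, 346.3] [645.4, -146.9, 56.0, 56.2, 88.8]
square_cup 0.68 [155.8, 307.1] [712.6, -24.4, 55.5, 55.0, 29.8]
square_cup 0.52 [239.3, 252.0] [468.0, 139.3, 48.8, 50.3, 13.1]
straight_cup 0.72 [223.3, 440.4] [505.8, -410.6, 33.3, 62.1, 50.6]
```

View pics/a9.png

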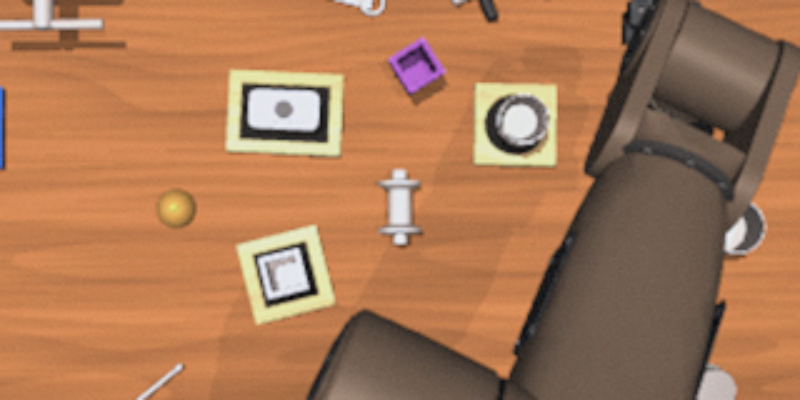

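View pics/b9.png

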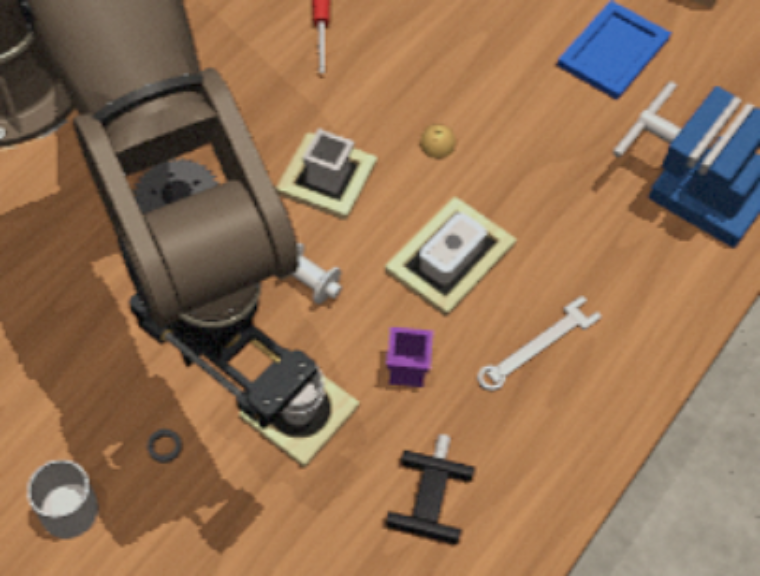

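The square cup, the nested pair and the tin all stand or lie in their own recesses. The straight cup and the decoys are where they were, and the arm is clear.

```bash
python3 -c "
from cell import env
print(env.job_done())"
```

```text
the job is handed in; nothing more can be done
None
```

The job is handed in at about 54 s of the 141 s: the square cup and cup a are swapped, cup b is nested in cup a in the round recess, the tin lies lid up along the oblong recess, and I left the straight cup and look-alikes untouched.

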